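# Load the rocking shaker evenly with the blue-lidded sample jars

### The arm

A 6-joint arm with a two-finger parallel gripper is mounted at the origin on the work surface. World frame = base frame: x ahead of the robot, y to its left, z up, the work surface at z = 0. Lengths are in mm, angles in rad, forces in N, time in s.
With the tool pointing down it reaches from about 250 to 725 mm from the base axis. Payload 9.7 kg.
Tool frame: the origin (TCP) lies on the centre line of the jaws, within the pads' length; the fingertips stand 22 mm ahead of it and the grasp point (between the pads) lies 3 mm ahead of it; z points along the fingers, y is the line along which they close (so a half turn about z gives the same grasp; the last joint's range is limited). The gripper opens to 85 mm and grips with 20 to 120 N. Pads are 22 mm wide; open, the fingers measure 114 mm over their backs; the gripper's body (76 mm by 85 mm) begins 54 mm behind the grasp point. The pads swing forward as they close: fully open they stand 13 mm farther back than shut.
Start: joints at [-1.314, 0.087, 0.176, 1.66, 0, 1.571], TCP at [139.69, -531.962, 253.284] pointing down, gripper open.
Joint ranges: [-3.13, 3.13], [-0.85, 1.81], [-1.15, 1.24], [-2.2, 2.28], [-1.44, 1.52], [-3.14, 3.14]. Speed limits (rad/s): [2.22, 2.22, 2.57, 3.14, 3.14, 3.14].

### API

Orientations are given as a rotation vector (axis times angle).
In Python, from plant import bot, cams gives the robot as it stands.
- The arm moves only by the shell command python3 -m handwheel 'ROWS' [OPENING]. ROWS is JSON, a list of rows, each a list of 2 entries, a list of its own where there are three numbers: the shift along the tool's x, y, z in cm, then the turn about the tool's z in degrees. In form: [[[dx, dy, dz], yaw], ...]. A call has 1 to 5 rows; each row shifts and turns the commanded pose from where the row before left it, along the tool's axes as they then stand; what a row does not reach is not made up. A row lasts 1/12 s, in which the tool goes at most 41.7 mm and 7.16 degrees, less where a joint would pass 70% of its speed; a pose out of reach is approached as far as the arm can. A call is refused whole if a number of a shift passes 4.17 or a number of a turn 7.16, either way. A call with a gripper value outside its range is refused whole. OPENING is the closure, from -1 (fully open) to 1 (shut), set as the call begins (- or left out, the last holds). The fingers move at their own pace and stop on an object; the grip force is fixed at half the most. Time passes only in rows, so rows that do not move let the fingers close. It gives the time, the measured TCP pose, the force, the opening and the grip force at its end, in the units of the state.
- bot.state(): the state, without advancing time (a new reading comes with each control period).
- cams.snapshot(name): name is "scene" or "top" or "wrist"; returns a dict with "color" (420x560x3 uint8, red, green, blue), "range_z" (420x560 float32, mm along the optical axis (not along the pixel's ray), 0 where there is no reading), "K" (3x3 intrinsics, pixels), "extrinsics" (4x4, takes a point from camera to world coordinates); the wrist camera has in their place "hand_eye" (4x4, takes a point from camera to tool coordinates, whose origin is the TCP and whose axes are the flange's). Camera axes: x right, y down, z forward; pixel columns grow to the right and rows downward; lengths in mm; the calibration is good to about 2 mm. The wrist camera is an equidistant fisheye: a pixel r from the principal point sees the ray r / f radians off the axis. A picture is of the moment at which its call begins: read the wrist's pose just before it.
- bot.finish_job(): hands the job in; it is judged then, once.
The state is a dict: "time_s": time; "joints": joint angles; "dq": joint speeds; "effort": joint torques, N m; "ee_pos": TCP position; "eef_rot": TCP orientation; "wrist_force": force on the tool from outside, world axes, zero at the start; "wrist_torque": the same for the moment, N m; "gripper_width": finger opening in mm; "grip_force": force on a finger pad.
Only numpy, scipy, OpenCV 4.12 (cv2) and the standard library are available. Lean on these libraries where they do the work, as an engineer would, in place of code of your own. Each camera call takes 0.05 s, during which the arm holds its last target. There are 200 camera calls.

### The job

Load the rocking shaker for the next extraction with the four blue-lidded amber jars: first the two large ones into the large white holders on opposite sides of the platform, so that it comes level again, and only then the two small ones into the small yellow holders. Set the glass down gently, never tip or drop a jar, do not push the holders about, and leave the red-lidded and white-lidded jars alone. Finish with all four jars upright in their holders, let go and at rest, and the platform level.

Things in the scene. Friction and masses are not known exactly. Their poses are not given: they have to be found in the camera images.
- large_jar_a_center (a point): Large amber-glass sample jar with a flat BLUE screw lid and a blank white label, straight-sided and round: 60 mm across, 72 mm tall, about 340 g, standing upright on the bench among the other jars. The point is its centre, 36 mm above its underside; z is its own upward axis. One of two alike. Grip it across its sides at the centre or up to 10 mm above.
- large_jar_b_center (a point): Large amber-glass sample jar with a flat BLUE screw lid and a blank white label, straight-sided and round: 60 mm across, 72 mm tall, about 340 g, standing upright on the bench among the other jars. The point is its centre, 36 mm above its underside; z is its own upward axis. One of two alike. Grip it across its sides at the centre or up to 10 mm above.
- small_jar_a_center (a point): Small amber-glass sample jar with a flat BLUE screw lid and a blank white label, straight-sided and round: 46 mm across, 62 mm tall, about 150 g, standing upright on the bench among the other jars. The point is its centre, 31 mm above its underside; z is its own upward axis. One of two alike. Grip it across its sides at the centre or up to 10 mm above.
- small_jar_b_center (a point): Small amber-glass sample jar with a flat BLUE screw lid and a blank white label, straight-sided and round: 46 mm across, 62 mm tall, about 150 g, standing upright on the bench among the other jars. The point is its centre, 31 mm above its underside; z is its own upward axis. One of two alike. Grip it across its sides at the centre or up to 10 mm above.
- holder_large_a: LARGE holder: loose WHITE low-rimmed round cup on the rocking shaker's platform, 82 mm across, 76 mm inside, rim 8 mm high, floor 3 mm thick (a seated large jar's centre is 39 mm above the origin). Origin: centre of its underside; z: its upward axis. One of two alike, on opposite sides. Platform: 250 x 260 mm, dark, top 115 mm above the bench.
- holder_large_b: LARGE holder: loose WHITE low-rimmed round cup on the rocking shaker's platform, 82 mm across, 76 mm inside, rim 8 mm high, floor 3 mm thick (a seated large jar's centre is 39 mm above the origin). Origin: centre of its underside; z: its upward axis. One of two alike, on opposite sides. Lone large jar: platform leans about 3 degrees that way.
- holder_small_a: SMALL holder: loose YELLOW low-rimmed round cup on the rocking shaker's platform, 68 mm across, 62 mm inside, rim 8 mm high, floor 3 mm thick (a seated small jar's centre is 34 mm above the origin). Origin: centre of its underside; z: its upward axis. One of two alike, on opposite sides. Each side holds one large, one small, 116 mm apart.
- holder_small_b: SMALL holder: loose YELLOW low-rimmed round cup on the rocking shaker's platform, 68 mm across, 62 mm inside, rim 8 mm high, floor 3 mm thick (a seated small jar's centre is 34 mm above the origin). Origin: centre of its underside; z: its upward axis. One of two alike, on opposite sides. The platform rocks about a line midway, 62 mm away, on springs.
- red_lid_jar_center (a point): Another amber jar of the large size (60 mm across, 72 mm tall) but with a RED lid: not in this batch, to be left where it stands. The point is its centre, 36 mm above its underside.
- white_lid_jar_center (a point): Another amber jar of the small size (46 mm across, 62 mm tall) but with a WHITE lid: not in this batch, to be left where it stands. The point is its centre, 31 mm above its underside.
Things that resemble listed ones, but are neither listed nor needed, are in the scene too. Leave any pink or turquoise look-alike of the part that bears small_jar_a_center alone.

How it is judged:
By the outcome, as a careful person would: the job done as asked, in the order asked, and still so for the second after the job is handed in, with the robot touching nothing.
It also fails if it takes over 120 s, if anything falls off the work surface, if the arm or the gripper's body presses on something with over 40 N, if the wrist force passes 120 N, or if a joint passes its speed limit or range.

## Working session

There is one attempt and no reset: what is moved stays moved. The work goes in short steps, Python scripts to look and compute and a shell command to move; the robot and the scene stay as the last step left them, time stands still between calls to the robot, and variables do not carry over. Pictures are saved under pics/ and viewed, at most 14 in all, crops included, and the job is handed in when it is done.

```bash
mkdir -p pics; ls
python3 - <<'E'
from plant import bot,cams
import cv2,numpy as np
s=bot.state();print({k:np.round(v,3) for k,v in s.items()})
for n in("top","scene"):
    c=cams.snapshot(n);cv2.imwrite(f"pics/{n}1.png",c["color"][:,:,::-1]);print(n,c["K"],np.round(c["extrinsics"],3))
    np.savez(f"{n}1.npz",**c)
E
```

```text
pics
{'time_s': np.float64(0.0), 'joints': array([-1.314,  0.087,  0.175,  1.66 , -0.   ,  1.571]), 'dq': array([ 0.002, -0.001,  0.   , -0.   ,  0.   ,  0.001]), 'effort': array([ 2.0000e-03, -5.2039e+01,  4.6480e+01,  1.7000e-02,  0.0000e+00,
        0.0000e+00]), 'ee_pos': array([ 139.623, -531.778,  252.581]), 'eef_rot': array([-3.114, -0.402,  0.   ]), 'wrist_force': array([-0.991, -0.232,  0.384]), 'wrist_torque': array([-0.035, -0.021,  0.009]), 'grip_force': np.float64(0.0), 'gripper_width': np.float64(84.907)}
top [[384.19470379   0.         282.11207341]
 [  0.         384.19470379 204.01974409]
 [  0.           0.           1.        ]] [[ 2.60000e-02 -9.91000e-01  1.29000e-01  3.87554e+02]
 [-9.99000e-01 -3.10000e-02 -3.40000e-02 -1.00046e+02]
 [ 3.80000e-02 -1.28000e-01 -9.91000e-01  9.36386e+02]
 [ 0.00000e+00  0.00000e+00  0.00000e+00  1.00000e+00]]
scene [[537.4054322    0.         282.37393865]
 [  0.         537.4054322  210.99590391]
 [  0.           0.           1.        ]] [[ 3.110000e-01  7.890000e-01 -5.300000e-01  1.274385e+03]
 [ 9.500000e-01 -2.560000e-01  1.770000e-01 -3.567260e+02]
 [ 4.000000e-03 -5.590000e-01 -8.290000e-01  1.302219e+03]
 [ 0.000000e+00  0.000000e+00  0.000000e+00  1.000000e+00]]
```

View pics/top1.png

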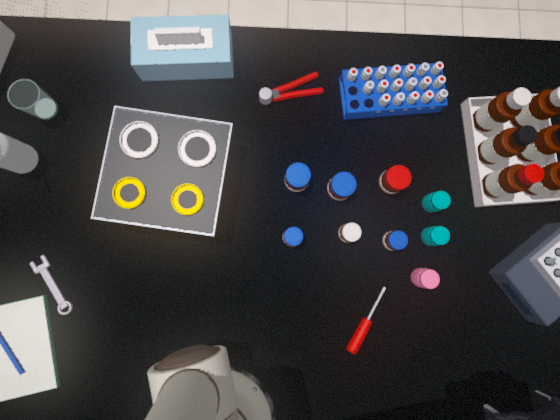

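View pics/scene1.png

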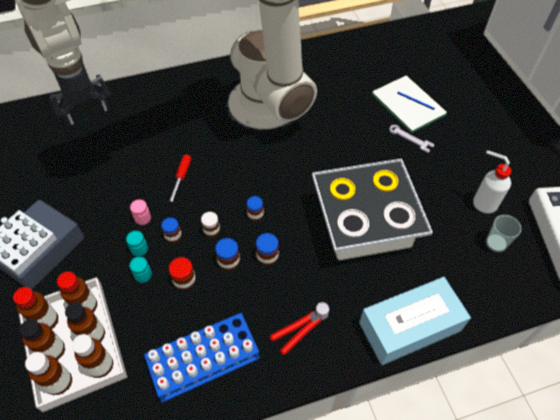

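The top view shows large blue lids at (298,176) and (342,185), and small blue lids at (292,236) and (396,240). Not wanted are red (396,179), white (350,232), turquoise (436,200) and (435,236), and pink (425,278). The holders are white at (138,139) and (196,148), and yellow at (128,193) and (187,199). Next I measure positions and make one crop to confirm.

```bash
cat > h.py <<'E'
import cv2,numpy as np
from plant import bot,cams
R={'blue':((100,130,60),(125,255,255)),'yellow':((22,150,120),(35,255,255)),'white':((0,0,170),(180,60,255)),'red':((0,170,90),(6,255,255))}
def mask(c,n): return cv2.inRange(cv2.cvtColor(c["color"],cv2.COLOR_RGB2HSV),*map(np.array,R[n]))
def cloud(c):
    z=c["range_z"];v,u=np.indices(z.shape);K=c["K"];E=c["extrinsics"]
    p=np.stack([(u-K[0,2])/K[0,0]*z,(v-K[1,2])/K[1,1]*z,z],-1)
    return p@E[:3,:3].T+E[:3,3]
def onplane(c,uv,h):
    K=c["K"];E=c["extrinsics"];d=E[:3,:3]@np.array([(uv[0]-K[0,2])/K[0,0],(uv[1]-K[1,2])/K[1,1],1])
    return E[:3,3]+d*(h-E[2,3])/d[2]
def blobs(c,n,zlo,zhi,amin=60):
    P=cloud(c);m=mask(c,n)&(((P[...,2]>zlo)&(P[...,2]<zhi))*255).astype(np.uint8)
    k,l,st,ce=cv2.connectedComponentsWithStats(m)
    for i in range(1,k):
        if st[i,4]<amin: continue
        q=P[l==i];zt=np.percentile(q[:,2],70)
        ct=max(cv2.findContours((l==i).astype(np.uint8),0,1)[0],key=cv2.contourArea)
        e=cv2.fitEllipse(ct) if len(ct)>5 else None
        w=onplane(c,e[0],zt)
        print(n,'px',ce[i].round(),'area',st[i,4],'ztop',zt.round(1),'meanxy',((np.percentile(q,2,0)+np.percentile(q,98,0))/2)[:2].round(1),'ell',w[:2].round(1),'axes',np.round(e[1],1), 'size',np.ptp(q,0)[:2].round())
E
python3 - <<'E'
from h import *
for n in("top","scene"):
    c=dict(np.load(n+"1.npz"));print(n)
    for col,a,b in(('blue',55,80),('white',50,80),('red',60,80),('white',119,130),('yellow',119,130)): blobs(c,col,a,b)
c=dict(np.load("top1.npz"));cv2.imwrite("pics/c1.png",cv2.resize(c["color"][140:300,260:460,::-1],(800,640)[:2] if 0 else (750,600),interpolation=2))
P=cloud(c);print('platform z',[P[v,u].round(0) for v,u in((170,165),(118,120),(128,225),(212,100),(228,210))])
E
```

```text
top
blue px [298. 175.] area 488 ztop 72.8 meanxy [ 568.3 -165. ] ell [ 568.  -164.9] axes [23.9 24.4] size [57. 56.]
blue px [344. 184.] area 493 ztop 72.9 meanxy [ 550.7 -270.5] ell [ 550.1 -270.3] axes [23.8 24.7] size [56. 57.]
blue px [294. 236.] area 281 ztop 62.6 meanxy [ 428.3 -158.5] ell [ 428.4 -158.7] axes [18.  18.1] size [41. 41.]
blue px [398. 240.] area 289 ztop 62.7 meanxy [ 426.  -399.6] ell [ 426.  -398.8] axes [18.1 18.5] size [41. 42.]
white px [ 42. 106.] area 85 ztop 69.1 meanxy [715.4 434.2] ell [710.9 428.5] axes [ 7.2 16.5] size [33. 22.]
white px [351. 232.] area 274 ztop 62.9 meanxy [ 441.6 -291.1] ell [ 441.6 -290.8] axes [17.7 18. ] size [42. 41.]
red px [399. 177.] area 477 ztop 72.9 meanxy [ 570.7 -398.9] ell [ 570.3 -398.3] axes [23.3 24.5] size [56. 58.]
white px [127. 140.] area 96 ztop 122.5 meanxy [624.  206.2] ell [623.4 187.9] axes [33.  33.8] size [81. 39.]
white px [150. 138.] area 73 ztop 122.5 meanxy [624.1 165.1] ell [623.6 184.5] axes [34.7 37.4] size [78. 44.]
white px [204. 137.] area 100 ztop 122.6 meanxy [622.6  51.2] ell [607.1  57.7] 
[... 3327 characters left out ...]
x [500. 183.] area 99 ztop 126.5 meanxy [616.3 495.9] ell [616.3 493.1] axes [10.2 17.7] size [30. 58.]
white px [399. 215.] area 207 ztop 122.5 meanxy [625.1 185.2] ell [625.9 185.3] axes [24.5 30.7] size [83. 82.]
white px [353. 222.] area 227 ztop 123.0 meanxy [611.   59.6] ell [612.1  59.1] axes [23.5 28.8] size [82. 81.]
yellow px [385. 180.] area 160 ztop 122.8 meanxy [508.5 197.8] ell [509.2 197.5] axes [19.5 23.9] size [69. 69.]
yellow px [342. 188.] area 157 ztop 123.1 meanxy [498.   74.6] ell [498.8  74.1] axes [18.6 22.9] size [72. 69.]
platform z [array([560., 126., 116.]), array([673., 231., 113.]), array([658.,   1., 117.]), array([466., 257., 113.]), array([438.,  23., 115.])]
```

View pics/c1.png

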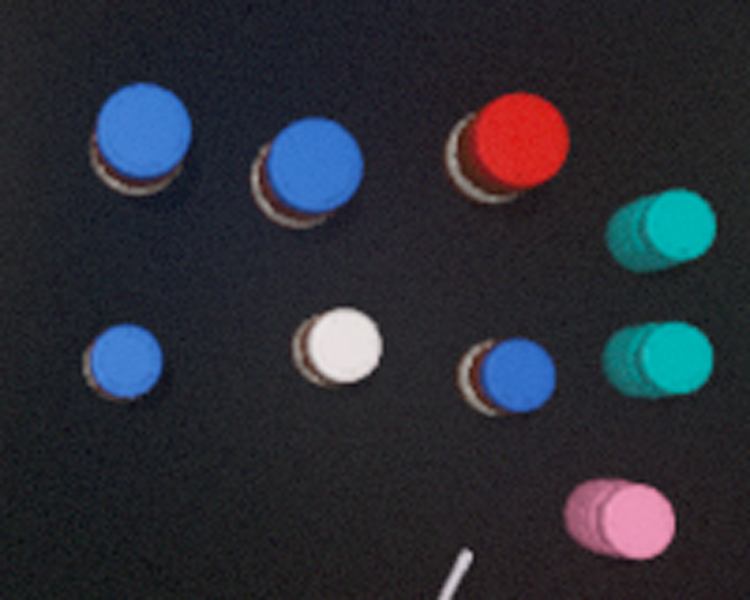

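The crop confirms it: two large blue lids on the left in the upper row, and small blue lids at the far left and right of the lower row. The red, white, turquoise and pink jars are separate. First I turn the tool so that its y is world x and its x is world y.

```bash
python3 -m handwheel '[[[0,0,0],-3],[[0,0,0],-6.5],[[0,0,0],-7],[[0,0,0],-7],[[0,0,0],-7]]' -1 >/dev/null
python3 -m handwheel '[[[0,0,0],-7],[[0,0,0],-7],[[0,0,0],-7],[[0,0,0],-7],[[0,0,0],-7]]' >/dev/null
python3 -m handwheel '[[[0,0,0],-6.5],[[0,0,0],-3.3],[[0,0,0],0],[[0,0,0],0]]'
cat >> h.py <<'E'
from scipy.spatial.transform import Rotation as Ro
def to(x,y,z):
    s=bot.state();M=Ro.from_rotvec(s["eef_rot"]).as_matrix()
    print('t',round(float(s["time_s"]),2),'pos',s["ee_pos"].round(1),'yaw',np.degrees(np.arctan2(M[1,0],M[0,0])).round(2),'zz',M[:,2].round(3),'tool cm',(M.T@(np.array([x,y,z])-s["ee_pos"])/10).round(2),'F',s["wrist_force"].round(1),'w',s["gripper_width"].round(1),'g',s["grip_force"].round(1),'q6',s["joints"][5].round(2))
E
python3 -c "from h import *;to(569.5,-165,250)"
```

```text
time_s: 1.27
ee_pos: [139.7, -531.9, 253.0]
eef_rot: [-2.223, -2.219, -0.0]
wrist_force: [-0.1, -0.5, -0.2]
gripper_width: 85.4
grip_force: 0.0Traceback (most recent call last):
  File "<string>", line 1, in <module>
    from h import *;to(569.5,-165,250)
                    ~~^^^^^^^^^^^^^^^^
  File "h.py", line 25, in to
    print('t',round(float(s["time_s"]),2),'pos',s["ee_pos"].round(1),'yaw',np.degrees(np.arctan2(M[1,0],M[0,0])).round(2),'zz',M[:,2].round(3),'tool cm',(M.T@(np.array([x,y,z])-s["ee_pos"])/10).round(2),'F',s["wrist_force"].round(1),'w',s["gripper_width"].round(1),'g',s["grip_force"].round(1),'q6',s["joints"][5].round(2))
                                                                                                                                                                                                                                             ^^^^^^^^^^^^^^^^^^^^^^^^
AttributeError: 'float' object has no attribute 'round'
```

```bash
sed -i "s/s\[\"gripper_width\"\].round(1)/round(float(s['gripper_width']),1)/;s/s\[\"grip_force\"\].round(1)/round(float(s['grip_force']),1)/;s/s\[\"joints\"\]\[5\].round(2)/np.round(s['joints'][5],2)/" h.py
python3 -m handwheel '[[[1.2,1.35,0],0],[[2.3,2.7,0],0],[[2.3,2.7,0],0],[[2.3,2.7,0],0],[[2.3,2.7,0],0]]' >/dev/null
python3 -m handwheel '[[[2.3,2.7,0],0],[[2.3,2.7,0],0],[[2.3,2.7,0],0],[[2.3,2.7,0],0],[[2.3,2.7,0],0]]' >/dev/null
python3 -m handwheel '[[[2.3,2.7,0],0],[[2.3,2.7,0],0],[[2.3,2.7,0],0],[[2.3,2.7,0],0],[[2.3,2.7,0],0]]' >/dev/null
python3 -m handwheel '[[[2.3,2.7,0],0],[[1,1.15,0],0],[[0,0,0],0],[[0,0,0],0],[[0,0,0],0]]'
python3 - <<'E'
from h import *
to(569.5,-165,43)
c=cams.snapshot("wrist");cv2.imwrite("pics/w1.png",c["color"][:,:,::-1]);print(c["K"],c["hand_eye"].round(3))
E
```

```text
time_s: 2.93
ee_pos: [568.9, -165.5, 253.3]
eef_rot: [-2.222, -2.22, 0.001]
wrist_force: [-0.7, -0.4, -0.3]
gripper_width: 85.7
grip_force: 0.0
t 2.93 pos [ 568.9 -165.5  253.3] yaw 89.94 zz [-0.001 -0.    -1.   ] tool cm [ 0.06  0.07 21.03] F [-0.7 -0.4 -0.3] w 85.7 g 0.0 q6 1.29
[[325.1922621    0.         278.12974886]
 [  0.         325.1922621  205.35981022]
 [  0.           0.           1.        ]] [[ 1.00000e-03 -9.49000e-01 -3.17000e-01  8.11040e+01]
 [ 1.00000e+00  0.00000e+00  1.00000e-03  1.96000e-01]
 [-0.00000e+00 -3.17000e-01  9.49000e-01 -1.21002e+02]
 [ 0.00000e+00  0.00000e+00  0.00000e+00  1.00000e+00]]
```

View pics/w1.png

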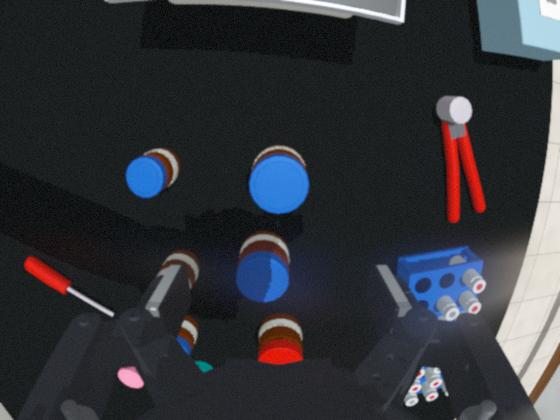

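The wrist view shows the large blue lid at (279,183). A jar directly under the TCP would appear at about (278,186), so the tool is well aligned with jar A and I go down.

```bash
python3 -m handwheel '[[[0,0,1],0],[[0,0,2.5],0],[[0,0,2.5],0],[[0,0,2.5],0],[[0,0,2.5],0]]' >/dev/null
python3 -m handwheel '[[[0.05,0.05,2.5],0],[[0,0,2],0],[[0,0,2],0],[[0,0,1.5],0],[[0,0,1],0]]'
python3 -m handwheel '[[[0,0,0.7],0],[[0,0,0.3],0],[[0,0,0],0],[[0,0,0],0]]'
python3 -m handwheel '[[[0,0,0],0],[[0,0,0],0],[[0,0,0],0],[[0,0,0],0],[[0,0,0],0]]' 1
python3 -m handwheel '[[[0,0,0],0],[[0,0,0],0],[[0,0,0],0],[[0,0,0],0],[[0,0,0],0]]'
python3 -c "from h import *;to(569.5,-165,250)"
```

```text
time_s: 3.82
ee_pos: [568.4, -164.9, 51.0]
eef_rot: [-2.222, -2.219, 0.002]
wrist_force: [0.1, -0.2, 0.2]
gripper_width: 85.3
grip_force: 0.0
time_s: 4.15
ee_pos: [570.4, -164.6, 44.1]
eef_rot: [2.221, 2.221, 0.001]
wrist_force: [-0.1, -0.3, 0.1]
gripper_width: 85.5
grip_force: 0.0
time_s: 4.57
ee_pos: [570.6, -164.5, 44.6]
eef_rot: [2.22, 2.221, 0.001]
wrist_force: [-1.8, 0.6, 6.4]
gripper_width: 59.1
grip_force: 65.0
time_s: 4.98
ee_pos: [570.6, -164.5, 44.6]
eef_rot: [2.22, 2.221, 0.001]
wrist_force: [-1.6, 0.1, 6.2]
gripper_width: 59.0
grip_force: 65.0
t 4.98 pos [ 570.6 -164.5   44.6] yaw 90.02 zz [ 0.002 -0.001 -1.   ] tool cm [ -0.06  -0.08 -20.54] F [-1.6  0.1  6.2] w 59.0 g 65.0 q6 1.29
```

```bash
python3 -m handwheel '[[[0,0,-0.2],0],[[0,0,-0.5],0],[[0,0,-1],0],[[0,0,-2],0],[[0,0,-2.5],0]]'
python3 -m handwheel '[[[0,0,-2.5],0],[[0,0,-2.5],0],[[0,0,-2.5],0],[[0,0,-2.5],0],[[0,0,-2],0]]' >/dev/null
python3 -m handwheel '[[[0,0,-1.5],0],[[0,0,-0.8],0],[[0,0,0],0],[[0,0,0],0]]'
python3 -c "from h import *;to(624.5,185.5,250)"
```

```text
time_s: 5.4
ee_pos: [569.1, -164.0, 104.8]
eef_rot: [-2.219, -2.22, 0.002]
wrist_force: [0.2, -0.4, -2.9]
gripper_width: 58.9
grip_force: 65.3
time_s: 6.15
ee_pos: [570.1, -164.4, 248.1]
eef_rot: [2.221, 2.222, -0.0]
wrist_force: [-0.4, -0.1, -4.3]
gripper_width: 59.0
grip_force: 65.3
t 6.15 pos [ 570.1 -164.4  248.1] yaw 90.01 zz [ 0. -0. -1.] tool cm [34.99  5.44 -0.19] F [-0.4 -0.1 -4.3] w 59.0 g 65.3 q6 1.29
```

```bash
python3 -m handwheel '[[[0.5,0.1,0],0],[[1.5,0.2,0],0],[[2.5,0.4,0],0],[[2.5,0.4,0],0],[[2.5,0.4,0],0]]' >/dev/null
python3 -m handwheel '[[[2.5,0.4,0],0],[[2.5,0.4,0],0],[[2.5,0.4,0],0],[[2.5,0.4,0],0],[[2.5,0.4,0],0]]' >/dev/null
python3 -m handwheel '[[[2.5,0.4,0],0],[[2.5,0.4,0],0],[[2.5,0.4,0],0],[[2.5,0.4,0],0],[[1.7,0.2,0],0]]' >/dev/null
python3 -m handwheel '[[[0.9,0.1,0],0],[[0.4,0,0],0],[[0,0,0],0],[[0,0,0],0]]'
python3 - <<'E'
from h import *
to(624.5,185.5,164)
c=cams.snapshot("wrist");cv2.imwrite("pics/w2.png",c["color"][:,:,::-1])
E
```

```text
time_s: 7.73
ee_pos: [623.9, 184.8, 248.2]
eef_rot: [2.222, 2.221, -0.001]
wrist_force: [-0.2, -0.9, -4.0]
gripper_width: 58.8
grip_force: 65.3
t 7.73 pos [623.9 184.8 248.2] yaw 89.98 zz [-0. -0. -1.] tool cm [0.07 0.06 8.42] F [-0.2 -0.9 -4. ] w 58.8 g 65.3 q6 1.86
```

View pics/w2.png

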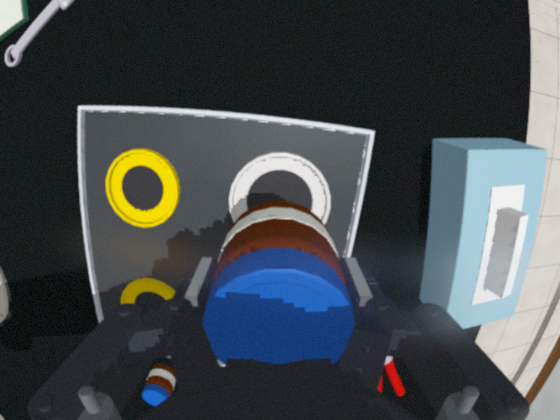

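The wrist view shows the held jar hanging upright, its centre at column 280, in line with the white holder ring around (280,190). I lower it slowly.

```bash
python3 -m handwheel '[[[0.05,0.05,0.5],0],[[0,0,1.2],0],[[0,0,1.5],0],[[0,0,1.5],0],[[0,0,1.3],0]]' >/dev/null
python3 -m handwheel '[[[0,0,1],0],[[0,0,0.6],0],[[0,0,0.3],0],[[0,0,0.1],0],[[0,0,0],0]]'
python3 -m handwheel '[[[0,0,0.1],0],[[0,0,0.1],0],[[0,0,0.1],0],[[0,0,0],0],[[0,0,0],0]]'
python3 -m handwheel '[[[0,0,0.1],0],[[0,0,0],0],[[0,0,0],0],[[0,0,0],0]]'
python3 -m handwheel '[[[0,0,0.1],0],[[0,0,0],0],[[0,0,0],0],[[0,0,0],0]]'
```

```text
time_s: 8.62
ee_pos: [624.7, 186.1, 168.7]
eef_rot: [2.221, 2.221, 0.001]
wrist_force: [-0.8, -0.2, -3.2]
gripper_width: 58.6
grip_force: 65.3
time_s: 9.03
ee_pos: [624.5, 186.2, 165.4]
eef_rot: [2.221, 2.222, 0.0]
wrist_force: [0.2, -0.4, -3.8]
gripper_width: 58.9
grip_force: 65.3
time_s: 9.37
ee_pos: [624.5, 186.2, 164.3]
eef_rot: [-2.221, -2.222, -0.0]
wrist_force: [0.6, 0.5, -3.1]
gripper_width: 58.5
grip_force: 65.3
time_s: 9.7
ee_pos: [624.5, 186.1, 163.3]
eef_rot: [-2.221, -2.222, 0.0]
wrist_force: [0.0, -0.4, -3.8]
gripper_width: 59.1
grip_force: 65.3
```

```bash
for i in 1 ; do python3 -m handwheel '[[[0,0,0.1],0],[[0,0,0],0],[[0,0,0],0],[[0,0,0],0]]'|grep -E 'pos|force'; done
python3 -m handwheel '[[[0,0,0.1],0],[[0,0,0],0],[[0,0,0],0],[[0,0,0],0]]'|grep -E 'pos|wrist'
python3 -m handwheel '[[[0,0,0.1],0],[[0,0,0],0],[[0,0,0],0],[[0,0,0],0]]'|grep -E 'pos|wrist'
python3 -m handwheel '[[[0,0,0],0],[[0,0,0],0],[[0,0,0],0],[[0,0,0],0],[[0,0,0],0]]'|grep -E 'pos|wrist'
```

```text
ee_pos: [624.6, 186.2, 162.4]
wrist_force: [-0.3, 1.4, -2.8]
grip_force: 65.4
ee_pos: [624.6, 186.5, 161.7]
wrist_force: [-0.8, 3.1, 1.5]
ee_pos: [624.7, 186.7, 161.1]
wrist_force: [-1.3, 5.1, 3.4]
ee_pos: [624.7, 186.8, 161.1]
wrist_force: [-1.9, 4.8, 4.2]
```

```bash
python3 -m handwheel '[[[0,0,0],0],[[0,0,0],0],[[0,0,0],0],[[0,0,0],0],[[0,0,0],0]]' -0.5
python3 -m handwheel '[[[0,0,0],0],[[0,0,0],0],[[0,0,0],0],[[0,0,0],0],[[0,0,0],0]]' -1
python3 - <<'E'
from h import *
to(624.5,186,164)
c=cams.snapshot("wrist");cv2.imwrite("pics/w3.png",c["color"][:,:,::-1])
E
```

```text
time_s: 11.53
ee_pos: [624.5, 185.9, 160.1]
eef_rot: [2.221, 2.221, -0.001]
wrist_force: [-0.1, 0.0, -0.7]
gripper_width: 64.1
grip_force: 0.0
time_s: 11.95
ee_pos: [624.5, 186.2, 160.3]
eef_rot: [-2.221, -2.222, 0.0]
wrist_force: [1.0, -0.1, 0.1]
gripper_width: 85.4
grip_force: 0.0
t 11.95 pos [624.5 186.2 160.3] yaw 90.01 zz [-0. -0. -1.] tool cm [-0.02 -0.   -0.37] F [ 1.  -0.1  0.1] w 85.4 g 0.0 q6 1.86
```

View pics/w3.png

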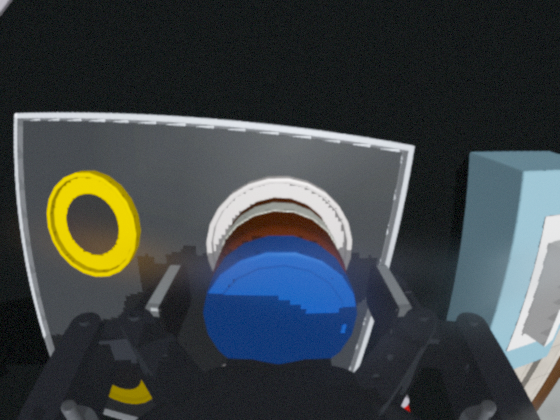

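The released jar stands inside the white ring (ring around (280,240), lid at (280,305)). I go up and across to large jar B.

```bash
python3 -m handwheel '[[[0,0,-0.4],0],[[0,0,-1.2],0],[[0,0,-2.4],0],[[0,0,-2.5],0],[[0,0,-2.5],0]]' >/dev/null
python3 -m handwheel '[[[-1,-0.1,0],0],[[-2.2,-0.4,0],0],[[-3.3,-0.5,0],0],[[-3.3,-0.5,0],0],[[-3.3,-0.5,0],0]]' >/dev/null
python3 -m handwheel '[[[-3.3,-0.6,0],0],[[-3.3,-0.6,0],0],[[-3.3,-0.6,0],0],[[-3.3,-0.6,0],0],[[-3.3,-0.6,0],0]]' >/dev/null
python3 -m handwheel '[[[-3.3,-0.6,0],0],[[-3.3,-0.6,0],0],[[-3.3,-0.5,0],0],[[-2.8,-0.3,0],0],[[-1.6,-0.2,0],0]]' >/dev/null
python3 -m handwheel '[[[-0.8,-0.1,0],0],[[0,0,0],0],[[0,0,0],0],[[0,0,0],0]]' >/dev/null
python3 - <<'E'
from h import *
to(552,-270.5,44)
c=cams.snapshot("top");cv2.imwrite("pics/t2.png",c["color"][:,:,::-1])
blobs(c,'blue',55,80);blobs(c,'blue',180,205);blobs(c,'yellow',115,132)
P=cloud(c)
for m,l in((cv2.inRange(c["color"],(170,170,170),(255,255,255)),'w'),):
    q=P[(m>0)&(P[...,2]>115)&(P[...,2]<132)&(P[...,0]>560)&(P[...,0]<660)&(P[...,1]<110)&(P[...,1]>10)];print('HLb',((q.min(0)+q.max(0))/2).round(1),len(q))
for v,u in((170,110),(170,165),(170,220),(215,110),(165,165),(220,205)): print(P[v-2:v+3,u-2:u+3].mean((0,1)).round(1))
E
```

```text
t 14.0 pos [ 551.9 -259.8  250.6] yaw 90.07 zz [ 0.  0. -1.] tool cm [-1.070e+00  1.000e-02  2.066e+01] F [-0.1 -0.1 -0. ] w 85.6 g 0.0 q6 1.13
blue px [292. 235.] area 208 ztop 62.7 meanxy [ 429.5 -154.9] ell [ 430.3 -154.4] axes [13.1 19.2] size [41. 34.]
blue px [126. 130.] area 654 ztop 187.0 meanxy [623.5 188.4] ell [623.2 187.9] axes [27.4 28.7] size [58. 56.]
yellow px [131. 194.] area 229 ztop 118.5 meanxy [507.5 198.3] ell [508.7 200. ] axes [27.9 29.7] size [65. 67.]
yellow px [186. 199.] area 531 ztop 122.8 meanxy [498.5  75.9] ell [498.4  76.2] axes [30.7 31.5] size [68. 68.]
HLb [612.1  62.3 123. ] 622
[557.9 245.4 107.9]
[560.5 126.  114.5]
[563.1   7.2 121.5]
[457.2 223.6 141.8]
[571.5 126.7 114.6]
[454.4  33.8 120.8]
```

View pics/t2.png

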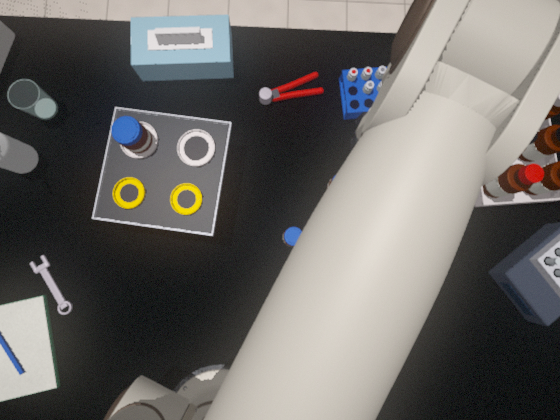

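Jar A stands in the upper-left white holder with its lid at (126,130). The platform leans about 3° towards it, as expected. Now jar B.

```bash
python3 -m handwheel '[[[-1.07,0,1],0],[[0,0,2.5],0],[[0,0,2.5],0],[[0,0,2.5],0],[[0,0,2.5],0]]' >/dev/null
python3 -m handwheel '[[[0,0,2.5],0],[[0,0,2],0],[[0,0,2],0],[[0,0,1.4],0],[[0,0,0.9],0]]'>/dev/null
python3 -m handwheel '[[[0,0,0.6],0],[[0,0,0.2],0],[[0,0,0],0],[[0,0,0],0]]'
python3 -m handwheel '[[[0,0,0],0],[[0,0,0],0],[[0,0,0],0],[[0,0,0],0],[[0,0,0],0]]' 1 >/dev/null
python3 -m handwheel '[[[0,0,0],0],[[0,0,0],0],[[0,0,0],0]]'
python3 -m handwheel '[[[0,0,-0.2],0],[[0,0,-0.5],0],[[0,0,-1],0],[[0,0,-2],0],[[0,0,-2.5],0]]' >/dev/null
python3 -m handwheel '[[[0,0,-2.5],0],[[0,0,-2.5],0],[[0,0,-2.5],0],[[0,0,-2.5],0],[[0,0,-2],0]]' >/dev/null
python3 -m handwheel '[[[0,0,-1.5],0],[[0,0,-0.8],0],[[0,0,0],0],[[0,0,0],0]]'
python3 -c "from h import *;to(612,61,250)"
```

```text
time_s: 15.22
ee_pos: [552.1, -271.7, 45.1]
eef_rot: [2.22, 2.221, 0.001]
wrist_force: [-0.1, -0.9, -0.1]
gripper_width: 85.4
grip_force: 0.0
time_s: 15.88
ee_pos: [552.1, -271.8, 45.5]
eef_rot: [2.22, 2.221, 0.001]
wrist_force: [-1.5, 0.9, 6.2]
gripper_width: 58.6
grip_force: 65.2
time_s: 17.05
ee_pos: [551.7, -271.6, 249.1]
eef_rot: [-2.221, -2.222, 0.0]
wrist_force: [0.8, 0.5, -4.9]
gripper_width: 58.9
grip_force: 65.2
t 17.05 pos [ 551.7 -271.6  249.1] yaw 90.01 zz [-0.  0. -1.] tool cm [33.26  6.04 -0.09] F [ 0.8  0.5 -4.9] w 58.9 g 65.2 q6 1.11
```

```bash
python3 -m handwheel '[[[0.5,0.1,0],0],[[1.2,0.2,0],0],[[2.5,0.45,0],0],[[2.5,0.45,0],0],[[2.5,0.45,0],0]]' >/dev/null
python3 -m handwheel '[[[2.5,0.45,0],0],[[2.5,0.45,0],0],[[2.5,0.45,0],0],[[2.5,0.45,0],0],[[2.5,0.45,0],0]]' >/dev/null
python3 -m handwheel '[[[2.5,0.45,0],0],[[2.5,0.45,0],0],[[2.5,0.45,0],0],[[2.5,0.45,0],0],[[1,0.2,0],0]]' >/dev/null
python3 -m handwheel '[[[0.4,0.1,0],0],[[0,0,0],0],[[0,0,0],0],[[0,0,0],0]]'
python3 -c "from h import *;to(612,60,169)"
python3 -m handwheel '[[[0,0,0.5],0],[[0,0,1.2],0],[[0,0,1.5],0],[[0,0,1.5],0],[[0,0,1.2],0]]' >/dev/null
python3 -m handwheel '[[[0,0,0.9],0],[[0,0,0.5],0],[[0,0,0.2],0],[[0,0,0],0],[[0,0,0],0]]'
python3 -c "from h import *;to(612,60,164)"
```

```text
time_s: 18.63
ee_pos: [611.4, 58.5, 249.2]
eef_rot: [2.222, 2.221, -0.001]
wrist_force: [0.4, -0.0, -2.4]
gripper_width: 58.6
grip_force: 65.2
t 18.63 pos [611.4  58.5 249.2] yaw 89.96 zz [-0. -0. -1.] tool cm [0.15 0.07 8.02] F [ 0.4 -0.  -2.4] w 58.6 g 65.2 q6 1.67
time_s: 19.47
ee_pos: [611.8, 59.3, 174.9]
eef_rot: [2.221, 2.221, 0.001]
wrist_force: [0.4, -0.1, -4.2]
gripper_width: 59.0
grip_force: 65.2
t 19.47 pos [611.8  59.3 174.9] yaw 90.0 zz [ 0.001  0.    -1.   ] tool cm [0.07 0.02 1.09] F [ 0.4 -0.1 -4.2] w 59.0 g 65.2 q6 1.67
```

```bash
python3 -m handwheel '[[[0.07,0,0.3],0],[[0,0,0.2],0],[[0,0,0.1],0],[[0,0,0],0],[[0,0,0],0]]'|grep -E 'pos|wrist'
python3 -m handwheel '[[[0,0,0.1],0],[[0,0,0],0],[[0,0,0],0],[[0,0,0],0]]'|grep -E 'pos|wrist'
python3 -m handwheel '[[[0,0,0.1],0],[[0,0,0],0],[[0,0,0],0],[[0,0,0],0]]'|grep -E 'pos|wrist'
python3 -m handwheel '[[[0,0,0.1],0],[[0,0,0],0],[[0,0,0],0],[[0,0,0],0]]'|grep -E 'pos|wrist'
```

```text
ee_pos: [611.5, 60.2, 168.3]
wrist_force: [-0.3, -0.9, -3.2]
ee_pos: [611.6, 60.2, 167.4]
wrist_force: [-0.7, -0.6, -2.7]
ee_pos: [611.6, 60.1, 166.3]
wrist_force: [0.2, -0.7, -1.6]
ee_pos: [611.6, 60.1, 165.3]
wrist_force: [0.4, -0.1, -1.8]
```

```bash
python3 -m handwheel '[[[0,0,0.1],0],[[0,0,0],0],[[0,0,0],0],[[0,0,0],0]]'|grep -E 'pos|wrist'
python3 -m handwheel '[[[0,0,0.1],0],[[0,0,0],0],[[0,0,0],0],[[0,0,0],0],[[0,0,0],0]]'|grep -E 'pos|wrist'
python3 -m handwheel '[[[0,0,0.05],0],[[0,0,0],0],[[0,0,0],0],[[0,0,0],0],[[0,0,0],0]]'|grep -E 'pos|wrist'
```

```text
ee_pos: [611.6, 60.1, 164.3]
wrist_force: [-0.5, -1.4, -1.3]
ee_pos: [611.6, 60.0, 163.6]
wrist_force: [0.5, -3.1, 3.3]
ee_pos: [611.6, 59.9, 163.4]
wrist_force: [-1.2, -4.0, 6.0]
```

```bash
python3 -m handwheel '[[[0,0,-0.05],0],[[0,0,0],0],[[0,0,0],0],[[0,0,0],0]]'|grep -E 'pos|wrist'
python3 -m handwheel '[[[0,0,0],0],[[0,0,0],0],[[0,0,0],0],[[0,0,0],0],[[0,0,0],0]]' -0.5 |grep -E 'pos|wrist|width'
python3 -m handwheel '[[[0,0,0],0],[[0,0,0],0],[[0,0,0],0],[[0,0,0],0],[[0,0,0],0]]' -1 |grep -E 'pos|wrist|width'
python3 -m handwheel '[[[0,0,-0.4],0],[[0,0,-1.2],0],[[0,0,-2.4],0],[[0,0,-2.4],0],[[0,0,-2.3],0]]' >/dev/null
python3 -m handwheel '[[[0,0,0],0],[[0,0,0],0],[[0,0,0],0]]'
python3 -c "from h import *;to(429,-158,250)"
```

```text
ee_pos: [611.6, 60.0, 163.5]
wrist_force: [-1.4, -4.7, 4.2]
ee_pos: [611.5, 60.4, 163.0]
wrist_force: [-0.1, -0.1, -0.4]
gripper_width: 64.3
ee_pos: [611.6, 60.2, 163.4]
wrist_force: [0.3, -1.1, 0.0]
gripper_width: 85.0
time_s: 23.88
ee_pos: [611.6, 60.1, 250.3]
eef_rot: [2.221, 2.222, 0.0]
wrist_force: [0.0, 0.4, -0.4]
gripper_width: 85.3
grip_force: 0.0
t 23.88 pos [611.6  60.1 250.3] yaw 90.01 zz [ 0.  0. -1.] tool cm [-21.81 -18.26   0.03] F [ 0.   0.4 -0.4] w 85.3 g 0.0 q6 1.67
```

```bash
python3 -m handwheel '[[[-0.8,-0.6,0],0],[[-2.7,-2.3,0],0],[[-2.7,-2.3,0],0],[[-2.7,-2.3,0],0],[[-2.7,-2.3,0],0]]' >/dev/null
python3 -m handwheel '[[[-2.7,-2.3,0],0],[[-2.7,-2.3,0],0],[[-2.7,-2.3,0],0],[[-1.3,-1,0],0],[[-0.8,-0.55,0],0]]' >/dev/null
python3 -m handwheel '[[[0,0,0],0],[[0,0,0],0],[[0,0,0],0]]' >/dev/null
python3 - <<'E'
from h import *
to(429,-158,38)
c=cams.snapshot("top");cv2.imwrite("pics/t3.png",c["color"][:,:,::-1])
blobs(c,'blue',55,80);blobs(c,'blue',180,205);blobs(c,'yellow',115,132)
P=cloud(c)
for v,u in((170,110),(170,165),(170,220)): print(P[v-2:v+3,u-2:u+3].mean((0,1)).round(1))
E
```

```text
t 24.97 pos [ 429.5 -157.3  249.9] yaw 90.04 zz [-0.  0. -1.] tool cm [-0.08 -0.04 21.19] F [-0.2 -1.  -0.4] w 85.4 g 0.0 q6 1.22
blue px [128. 130.] area 667 ztop 190.3 meanxy [623.3 183.8] ell [622.6 183. ] axes [27.4 29.5] size [57. 58.]
blue px [190. 138.] area 635 ztop 190.7 meanxy [610.4  60.2] ell [610.1  59.8] axes [27.1 28.2] size [57. 56.]
yellow px [129. 193.] area 515 ztop 119.5 meanxy [508.1 197.1] ell [508.1 197.8] axes [30.4 32.1] size [68. 71.]
yellow px [187. 199.] area 492 ztop 119.9 meanxy [497.5  73.9] ell [497.9  74.2] axes [30.6 31.2] size [68. 68.]
[556.6 242.8 114.1]
[560.4 125.9 114.8]
[557.3   3.6 147.7]
```

View pics/t3.png

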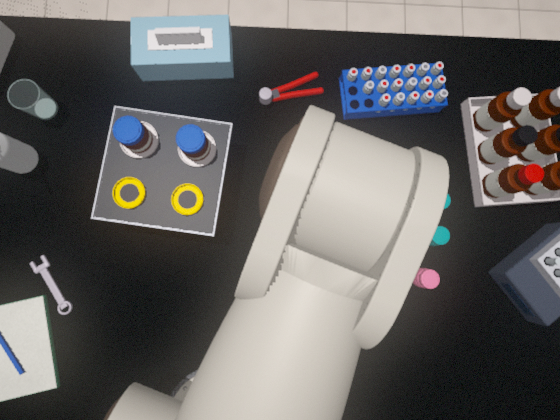

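Both large jars are seated, with lids at (128,130) and (190,138), and the lid heights of 190.3 and 190.7 mm show the platform is level. Now small jar A.

```bash
python3 -m handwheel '[[[-0.08,-0.05,1],0],[[0,0,2.5],0],[[0,0,2.5],0],[[0,0,2.5],0],[[0,0,2.5],0]]' >/dev/null
python3 -m handwheel '[[[0,0,2.5],0],[[0,0,2.2],0],[[0,0,2],0],[[0,0,1.6],0],[[0,0,1],0]]'>/dev/null
python3 -m handwheel '[[[0,0,0.6],0],[[0,0,0.2],0],[[0,0,0],0],[[0,0,0],0]]'
python3 -m handwheel '[[[0,0,0],0],[[0,0,0],0],[[0,0,0],0],[[0,0,0],0],[[0,0,0],0]]' 1 >/dev/null
python3 -m handwheel '[[[0,0,0],0],[[0,0,0],0],[[0,0,0],0],[[0,0,0],0]]'
python3 -m handwheel '[[[0,0,-0.2],0],[[0,0,-0.5],0],[[0,0,-1],0],[[0,0,-2],0],[[0,0,-2.5],0]]' >/dev/null
python3 -m handwheel '[[[0,0,-2.5],0],[[0,0,-2.5],0],[[0,0,-2.5],0],[[0,0,-2.5],0],[[0,0,-2.5],0]]' >/dev/null
python3 -m handwheel '[[[0,0,-1.5],0],[[0,0,-0.8],0],[[0,0,0],0],[[0,0,0],0]]'
python3 -c "from h import *;to(508,197,250)"
```

```text
time_s: 26.18
ee_pos: [429.1, -158.8, 40.0]
eef_rot: [2.22, 2.221, 0.001]
wrist_force: [-0.2, 0.1, -0.2]
gripper_width: 85.3
grip_force: 0.0
time_s: 26.93
ee_pos: [429.0, -158.9, 40.0]
eef_rot: [2.22, 2.221, 0.001]
wrist_force: [-1.6, 0.1, 6.2]
gripper_width: 44.6
grip_force: 61.6
time_s: 28.1
ee_pos: [428.6, -158.7, 249.0]
eef_rot: [-2.221, -2.221, 0.0]
wrist_force: [0.3, 0.4, -1.9]
gripper_width: 44.7
grip_force: 61.4
t 28.1 pos [ 428.6 -158.7  249. ] yaw 90.01 zz [-0.  0. -1.] tool cm [35.57  7.95 -0.1 ] F [ 0.3  0.4 -1.9] w 44.7 g 61.4 q6 1.22
```

```bash
python3 -m handwheel '[[[0.5,0.1,0],0],[[1.2,0.2,0],0],[[2.5,0.57,0],0],[[2.5,0.57,0],0],[[2.5,0.57,0],0]]' >/dev/null
python3 -m handwheel '[[[2.5,0.57,0],0],[[2.5,0.57,0],0],[[2.5,0.57,0],0],[[2.5,0.57,0],0],[[2.5,0.57,0],0]]' >/dev/null
python3 -m handwheel '[[[2.5,0.57,0],0],[[2.5,0.57,0],0],[[2.5,0.57,0],0],[[2.5,0.57,0],0],[[2.5,0.57,0],0]]' >/dev/null
python3 -m handwheel '[[[0.9,0.2,0],0],[[0.4,0.05,0],0],[[0,0,0],0],[[0,0,0],0],[[0,0,0],0]]'
python3 - <<'E'
from h import *
to(508,196.8,162)
c=cams.snapshot("wrist");cv2.imwrite("pics/w4.png",c["color"][:,:,::-1])
E
```

```text
time_s: 29.77
ee_pos: [507.9, 195.4, 249.3]
eef_rot: [2.222, 2.221, -0.001]
wrist_force: [0.4, 0.2, -2.2]
gripper_width: 44.2
grip_force: 61.5
t 29.77 pos [507.9 195.4 249.3] yaw 89.96 zz [-0. -0. -1.] tool cm [0.14 0.01 8.73] F [ 0.4  0.2 -2.2] w 44.2 g 61.5 q6 1.94
```

View pics/w4.png

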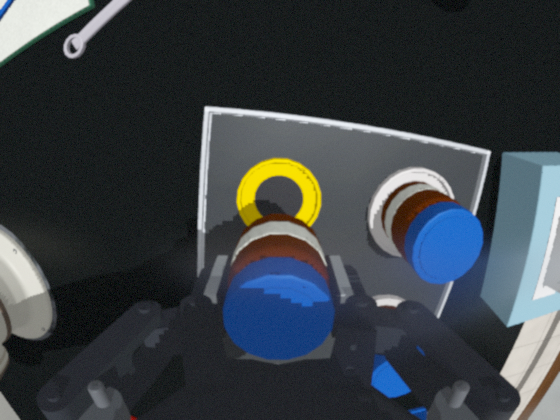

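The small jar is in line with the yellow ring around (279,200), and large jar A to the right is clear. I lower it.

```bash
python3 -m handwheel '[[[0.1,0,0.5],0],[[0,0,1.2],0],[[0,0,1.7],0],[[0,0,1.7],0],[[0,0,1.4],0]]' >/dev/null
python3 -m handwheel '[[[0,0,1],0],[[0,0,0.6],0],[[0,0,0.3],0],[[0,0,0.1],0],[[0,0,0],0]]'|grep -E 'pos|wrist'
python3 -m handwheel '[[[0,0,0.1],0],[[0,0,0.1],0],[[0,0,0],0],[[0,0,0],0],[[0,0,0],0]]'|grep -E 'pos|wrist'
python3 -m handwheel '[[[0,0,0.1],0],[[0,0,0],0],[[0,0,0],0],[[0,0,0],0]]'|grep -E 'pos|wrist'
python3 -m handwheel '[[[0,0,0.1],0],[[0,0,0],0],[[0,0,0],0],[[0,0,0],0]]'|grep -E 'pos|wrist'
```

```text
ee_pos: [508.3, 197.3, 164.7]
wrist_force: [-0.6, -0.8, -1.3]
ee_pos: [508.2, 197.4, 162.4]
wrist_force: [-1.0, 0.4, -2.2]
ee_pos: [508.1, 197.3, 161.3]
wrist_force: [0.1, -0.1, -1.9]
ee_pos: [508.1, 197.3, 160.3]
wrist_force: [0.1, -0.3, -1.2]
```

```bash
python3 -m handwheel '[[[0,0,0.1],0],[[0,0,0],0],[[0,0,0],0],[[0,0,0],0]]'|grep -E 'pos|wrist'
python3 -m handwheel '[[[0,0,0.1],0],[[0,0,0],0],[[0,0,0],0],[[0,0,0],0]]'|grep -E 'pos|wrist'
python3 -m handwheel '[[[0,0,0.07],0],[[0,0,0],0],[[0,0,0],0],[[0,0,0],0],[[0,0,0],0]]'|grep -E 'pos|wrist'
python3 -m handwheel '[[[0,0,0.05],0],[[0,0,0],0],[[0,0,0],0],[[0,0,0],0],[[0,0,0],0]]'|grep -E 'pos|wrist'
```

```text
ee_pos: [508.1, 197.3, 159.3]
wrist_force: [-0.0, 0.6, -1.4]
ee_pos: [508.1, 197.3, 158.3]
wrist_force: [-1.1, -0.2, -1.1]
ee_pos: [508.2, 197.3, 157.7]
wrist_force: [-0.6, 0.1, -1.0]
ee_pos: [508.2, 197.5, 157.2]
wrist_force: [0.6, 2.2, 0.9]
```

```bash
python3 -m handwheel '[[[0,0,0],0],[[0,0,0],0],[[0,0,0],0],[[0,0,0],0],[[0,0,0],0]]' -0.2 |grep -E 'pos|wrist|width'
python3 -m handwheel '[[[0,0,0],0],[[0,0,0],0],[[0,0,0],0],[[0,0,0],0],[[0,0,0],0]]' -1 |grep -E 'pos|wrist|width'
python3 -m handwheel '[[[0,0,-0.4],0],[[0,0,-1.2],0],[[0,0,-2.5],0],[[0,0,-2.5],0],[[0,0,-2.6],0]]' >/dev/null
python3 -m handwheel '[[[0,0,0],0],[[0,0,0],0],[[0,0,0],0]]'>/dev/null
python3 - <<'E'
from h import *
to(426.5,-399,250)
c=cams.snapshot("scene")
blobs(c,'blue',55,80);blobs(c,'blue',165,205);blobs(c,'yellow',115,132)
E
```

```text
ee_pos: [508.1, 197.2, 157.0]
wrist_force: [0.0, -0.0, -0.6]
gripper_width: 51.2
ee_pos: [508.1, 197.3, 157.1]
wrist_force: [0.0, -0.8, -0.5]
gripper_width: 85.3
t 34.73 pos [508.2 197.3 249.3] yaw 90.01 zz [ 0.  0. -1.] tool cm [-59.63  -8.18  -0.08] F [-0.4 -0.7 -0.7] w 85.8 g 0.0 q6 1.94
blue px [169. 224.] area 184 ztop 64.2 meanxy [ 427.4 -398.7] ell [ 429.1 -398.7] axes [13.6 15.6] size [47. 43.]
blue px [389. 168.] area 196 ztop 179.8 meanxy [509.9 199.5] ell [514.  196.8] axes [14.3 15.7] size [45. 42.]
blue px [404. 201.] area 397 ztop 189.8 meanxy [626.4 186. ] ell [630.3 183.5] axes [20.8 22.7] size [58. 56.]
blue px [357. 209.] area 412 ztop 193.2 meanxy [613.5  62.3] ell [617.1  60.6] axes [21.4 22.8] size [61. 61.]
yellow px [384. 184.] area 144 ztop 120.5 meanxy [510.3 198.8] ell [508.1 200. ] axes [19.8 22.2] size [67. 66.]
yellow px [343. 188.] area 287 ztop 122.9 meanxy [499.   75.1] ell [500.4  75.1] axes [20.1 24.4] size [68. 66.]
```

```bash
python3 -m handwheel '[[[-1,-0.1,0],0],[[-3.3,-0.45,0],0],[[-3.3,-0.45,0],0],[[-3.3,-0.45,0],0],[[-3.3,-0.45,0],0]]' >/dev/null
python3 -m handwheel '[[[-3.3,-0.45,0],0],[[-3.3,-0.45,0],0],[[-3.3,-0.45,0],0],[[-3.3,-0.45,0],0],[[-3.3,-0.45,0],0]]' >/dev/null
python3 -m handwheel '[[[-3.3,-0.45,0],0],[[-3.3,-0.45,0],0],[[-3.3,-0.45,0],0],[[-3.3,-0.45,0],0],[[-3.3,-0.45,0],0]]' >/dev/null
python3 -m handwheel '[[[-3.3,-0.45,0],0],[[-3.3,-0.45,0],0],[[-3.3,-0.45,0],0],[[-1.3,-0.2,0],0],[[-0.8,-0.15,0],0]]' >/dev/null
python3 -m handwheel '[[[-0.4,-0.1,0],0],[[0,0,0],0],[[0,0,0],0],[[0,0,0],0]]' >/dev/null
python3 -c "from h import *;to(426.7,-399,39)"
```

```text
t 36.78 pos [ 426.6 -397.6  249.4] yaw 90.09 zz [ 0. -0. -1.] tool cm [-0.14  0.   21.04] F [ 0.6  0.8 -0.1] w 85.2 g 0.0 q6 0.82
```

```bash
python3 -m handwheel '[[[-0.1,0,1],0],[[0,0,2.5],0],[[0,0,2.5],0],[[0,0,2.5],0],[[0,0,2.5],0]]' >/dev/null
python3 -m handwheel '[[[0,0,2.5],0],[[0,0,2.2],0],[[0,0,2],0],[[0,0,1.6],0],[[0,0,1],0]]'>/dev/null
python3 -m handwheel '[[[0,0,0.6],0],[[0,0,0.1],0],[[0,0,0],0],[[0,0,0],0]]'
python3 -m handwheel '[[[0,0,0],0],[[0,0,0],0],[[0,0,0],0],[[0,0,0],0],[[0,0,0],0]]' 1 >/dev/null
python3 -m handwheel '[[[0,0,0],0],[[0,0,0],0],[[0,0,0],0],[[0,0,0],0]]'
python3 -m handwheel '[[[0,0,-0.2],0],[[0,0,-0.5],0],[[0,0,-1],0],[[0,0,-2],0],[[0,0,-2.5],0]]' >/dev/null
python3 -m handwheel '[[[0,0,-2.5],0],[[0,0,-2.5],0],[[0,0,-2.5],0],[[0,0,-2.5],0],[[0,0,-2.5],0]]' >/dev/null
python3 -m handwheel '[[[0,0,-1.5],0],[[0,0,-0.8],0],[[0,0,0],0],[[0,0,0],0]]'
python3 -c "from h import *;to(498,74,250)"
```

```text
time_s: 37.95
ee_pos: [426.7, -400.0, 40.1]
eef_rot: [2.22, 2.221, 0.0]
wrist_force: [-0.2, 0.8, -0.2]
gripper_width: 85.2
grip_force: 0.0
time_s: 38.7
ee_pos: [426.5, -400.0, 39.8]
eef_rot: [2.22, 2.221, -0.0]
wrist_force: [-1.2, -0.1, 5.8]
gripper_width: 44.4
grip_force: 61.6
time_s: 39.87
ee_pos: [426.3, -399.7, 248.7]
eef_rot: [-2.221, -2.222, -0.0]
wrist_force: [0.0, -0.6, -1.9]
gripper_width: 44.6
grip_force: 61.3
t 39.87 pos [ 426.3 -399.7  248.7] yaw 90.01 zz [-0.  0. -1.] tool cm [47.37  7.18 -0.12] F [ 0.  -0.6 -1.9] w 44.6 g 61.3 q6 0.82
```

```bash
python3 -m handwheel '[[[0.5,0.1,0],0],[[1,0.15,0],0],[[2.5,0.38,0],0],[[2.5,0.38,0],0],[[2.5,0.38,0],0]]' >/dev/null
python3 -m handwheel '[[[2.5,0.38,0],0],[[2.5,0.38,0],0],[[2.5,0.38,0],0],[[2.5,0.38,0],0],[[2.5,0.38,0],0]]' >/dev/null
python3 -m handwheel '[[[2.5,0.38,0],0],[[2.5,0.38,0],0],[[2.5,0.38,0],0],[[2.5,0.38,0],0],[[2.5,0.38,0],0]]' >/dev/null
python3 -m handwheel '[[[2.5,0.38,0],0],[[2.5,0.38,0],0],[[2.5,0.38,0],0],[[2.5,0.38,0],0],[[2.5,0.38,0],0]]' >/dev/null
python3 -m handwheel '[[[0.6,0.1,0],0],[[0.25,0,0],0],[[0,0,0],0],[[0,0,0],0],[[0,0,0],0]]' >/dev/null
python3 - <<'E'
from h import *
to(498,74,162)
c=cams.snapshot("wrist");cv2.imwrite("pics/w5.png",c["color"][:,:,::-1])
E
```

```text
t 41.95 pos [497.8  73.  249. ] yaw 89.96 zz [-0. -0. -1.] tool cm [0.1  0.02 8.7 ] F [ 1.  -0.1 -1.3] w 44.5 g 61.4 q6 1.72
```

View pics/w5.png

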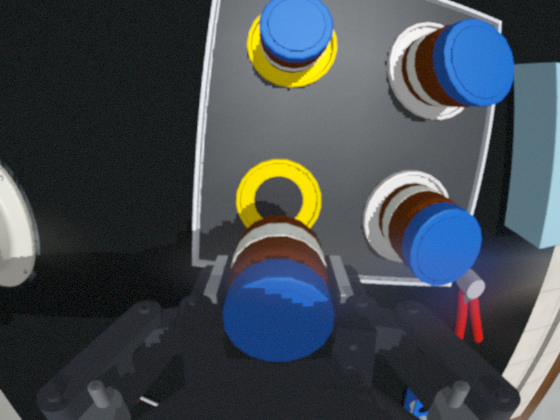

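The held jar is in line with the second yellow ring around (279,200), and the other three jars are seated. I lower it; contact should come at a TCP height of about 158–160.

```bash
python3 -m handwheel '[[[0.05,0,0.5],0],[[0,0,1.2],0],[[0,0,1.7],0],[[0,0,1.7],0],[[0,0,1.4],0]]' >/dev/null
python3 -m handwheel '[[[0,0,1],0],[[0,0,0.6],0],[[0,0,0.3],0],[[0,0,0.1],0],[[0,0,0],0]]'|grep -E 'pos|wrist'
python3 -m handwheel '[[[0,0,0.1],0],[[0,0,0.1],0],[[0,0,0],0],[[0,0,0],0],[[0,0,0],0]]'|grep -E 'pos|wrist'
python3 -m handwheel '[[[0,0,0.1],0],[[0,0,0],0],[[0,0,0],0],[[0,0,0],0]]'|grep -E 'pos|wrist'
python3 -m handwheel '[[[0,0,0.1],0],[[0,0,0],0],[[0,0,0],0],[[0,0,0],0]]'|grep -E 'pos|wrist'
python3 -m handwheel '[[[0,0,0.1],0],[[0,0,0],0],[[0,0,0],0],[[0,0,0],0]]'|grep -E 'pos|wrist'
```

```text
ee_pos: [498.2, 74.3, 164.5]
wrist_force: [-0.4, -0.1, -1.8]
ee_pos: [498.1, 74.4, 162.3]
wrist_force: [0.9, -0.3, -1.7]
ee_pos: [498.0, 74.3, 161.1]
wrist_force: [0.6, -0.2, -1.7]
ee_pos: [498.0, 74.3, 160.0]
wrist_force: [-0.7, -1.0, -1.5]
ee_pos: [498.1, 74.3, 159.1]
wrist_force: [-0.4, -0.2, -1.8]
```

```bash
python3 -m handwheel '[[[0,0,0.1],0],[[0,0,0],0],[[0,0,0],0],[[0,0,0],0]]'|grep -E 'pos|wrist'
python3 -m handwheel '[[[0,0,0.05],0],[[0,0,0],0],[[0,0,0],0],[[0,0,0],0],[[0,0,0],0]]'|grep -E 'pos|wrist'
python3 -m handwheel '[[[0,0,0.03],0],[[0,0,0],0],[[0,0,0],0],[[0,0,0],0],[[0,0,0],0]]'|grep -E 'pos|wrist'
```

```text
ee_pos: [498.1, 74.3, 158.1]
wrist_force: [0.7, -0.5, 0.0]
ee_pos: [498.1, 74.2, 157.7]
wrist_force: [0.2, -1.7, 2.2]
ee_pos: [498.1, 74.3, 157.4]
wrist_force: [-2.4, -4.1, 3.7]
```

Seated and carrying its own weight. I release, go up and check.

```bash
python3 -m handwheel '[[[0,0,-0.03],0],[[0,0,0],0],[[0,0,0],0],[[0,0,0],0]]' >/dev/null
python3 -m handwheel '[[[0,0,0],0],[[0,0,0],0],[[0,0,0],0],[[0,0,0],0],[[0,0,0],0]]' -0.2 |grep -E 'pos|wrist|width'
python3 -m handwheel '[[[0,0,0],0],[[0,0,0],0],[[0,0,0],0],[[0,0,0],0],[[0,0,0],0]]' -1 |grep -E 'pos|wrist|width'
python3 -m handwheel '[[[0,0,-0.4],0],[[0,0,-1.2],0],[[0,0,-2.5],0],[[0,0,-2.5],0],[[0,0,-2.6],0]]' >/dev/null
python3 -m handwheel '[[[-2,-1,0],0],[[-3,-1.5,0],0],[[-3,-1.5,0],0],[[-3,-1.5,0],0],[[-3,-1.5,0],0]]' >/dev/null
python3 -m handwheel '[[[-3,-1.5,0],0],[[-2,-1,0],0],[[-1,-0.5,0],0],[[0,0,0],0],[[0,0,0],0]]' >/dev/null
python3 -m handwheel '[[[0,0,0],0],[[0,0,0],0],[[0,0,0],0],[[0,0,0],0],[[0,0,0],0]]' >/dev/null
python3 - <<'E'
from h import *
to(0,0,0)
c=cams.snapshot("top");cv2.imwrite("pics/t4.png",c["color"][:,:,::-1])
blobs(c,'blue',165,205);blobs(c,'yellow',115,132)
P=cloud(c)
for v,u in((170,110),(170,165),(170,220)): print(P[v-2:v+3,u-2:u+3].mean((0,1)).round(1))
E
```

```text
ee_pos: [498.0, 74.4, 157.5]
wrist_force: [-0.3, 1.0, -1.1]
gripper_width: 51.4
ee_pos: [498.1, 74.3, 157.6]
wrist_force: [-0.2, -0.2, 0.1]
gripper_width: 85.5
t 48.25 pos [ 398.3 -125.3  249.5] yaw 90.06 zz [-0.  0. -1.] tool cm [ 12.57 -39.81  24.96] F [ 0.2 -0.2  0.6] w 85.4 g 0.0 q6 1.26
blue px [128. 130.] area 679 ztop 190.3 meanxy [623.  183.8] ell [622.3 182.9] axes [27.5 29.6] size [57. 58.]
blue px [190. 138.] area 637 ztop 190.8 meanxy [610.5  60.2] ell [609.9  59.9] axes [27.3 28.1] size [56. 56.]
blue px [119. 188.] area 378 ztop 180.0 meanxy [507.6 196.6] ell [507.3 195.9] axes [20.2 22.1] size [40. 43.]
blue px [181. 195.] area 354 ztop 180.5 meanxy [497.6  74.1] ell [497.7  73.7] axes [20.2 20.8] size [41. 42.]
yellow px [134. 195.] area 280 ztop 121.0 meanxy [507.8 193.7] ell [508.3 198.1] axes [28.8 30.1] size [67. 64.]
yellow px [191. 202.] area 265 ztop 120.4 meanxy [498.   71.9] ell [498.8  75.3] axes [28.8 29.3] size [65. 63.]
[556.6 242.9 114. ]
[560.5 126.1 114.4]
[564.5   8.1 114.6]
```

View pics/t4.png

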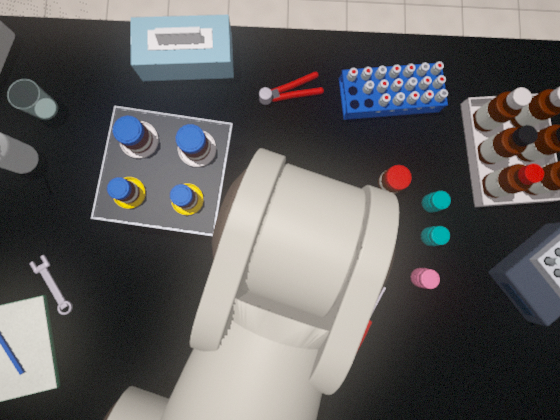

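All four jars are seated, with lids at (128,130), (190,138), (119,188) and (181,195). The platform is level at 114.0–114.6 mm across, and the red, turquoise and pink jars have not moved.

```bash
python3 -c "from plant import bot;print(bot.finish_job())"
```

```text
the job is handed in; nothing more can be done
None
```

The job is handed in: all four blue-lidded jars stand upright and released in their holders, large ones placed first, and the platform was level in the last top view.

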